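# Find the loose valve knob on the manifold, nip it up and set its flag

## Robot

A 6-joint arm with a two-finger parallel gripper is mounted at the origin on the work surface. World frame = base frame: x ahead of the robot, y to its left, z up, the work surface at z = 0. Lengths are in mm, angles in degrees, forces in N, time in s.
With the tool pointing down it reaches from about 350 to 850 mm from the base axis. Payload 8.1 kg.
Tool frame: the origin (TCP) lies midway between the tips of the shut fingers; the grasp point (between the pads) lies 19 mm behind it; z points along the fingers, y is the line along which they close (so a half turn about z gives the same grasp; the last joint's range is limited). The gripper opens to 85 mm and grips with 20 to 120 N. Pads are 22 mm wide; open, the fingers measure 114 mm over their backs; the gripper's body (76 mm by 85 mm) begins 54 mm behind the grasp point. The pads swing forward as they close: fully open they stand 13 mm farther back than shut.
Start: joints at [-82.185, 7.471, 85.268, -0, 87.261, -4.893], TCP at [132.012, -585.302, 231.292] pointing down, gripper open.
Joint ranges: [-169.43, 169.43], [-51.17, 129.36], [1.28, 143.12], [-76.62, 256.62], [0, 156.53], [-152.29, 152.29]. Speed limits (degrees/s): [136.94, 136.94, 159.86, 180, 180, 180].

## Interface

Orientations are given as [roll, pitch, yaw] about the fixed x, y, z axes, in that order (R = Rz(yaw) Ry(pitch) Rx(roll)).
In Python, from bench import r gives the robot as it stands.
- The arm moves only by the tool send_rows, never from a script. Its argument "increments" is a list of rows, each a list of 6 numbers: the shift along the tool's x, y, z in mm, then the turn, a rotation vector about the tool's x, y, z in rad. A call has 1 to 5 rows; each row shifts and turns the commanded pose from where the row before left it, along the tool's axes as they then stand; what a row does not reach is not made up. A row lasts 1/8 s, in which the tool goes at most 62.5 mm and 10.7 degrees, less where a joint would pass 70% of its speed; a pose out of reach is approached as far as the arm can. A call is refused whole if a number of a shift passes 62.5 or a number of a turn 0.188, either way. A call with a gripper value outside its range is refused whole. "grip" is the closure, from -1 (fully open) to 1 (shut), set as the call begins (left out, the last holds). The fingers move at their own pace and stop on an object; "grip_force" is the grip in N (left out, the last holds). Time passes only in rows, so rows that do not move let the fingers close. It gives the time, the measured TCP pose, the force, the opening and the grip force at its end, in the units of the state.
- r.sense(): the state, without advancing time (a new reading comes with each control period).
- r.snapshot(name): name is "scene" or "side" or "wrist"; returns a dict with "img" (420x560x3 uint8, blue, green, red), "z_map" (420x560 float32, mm along the optical axis (not along the pixel's ray), 0 where there is no reading), "fx", "fy", "cx", "cy" (pixels), "view" (4x4, takes a point from world to camera coordinates). Camera axes: x right, y down, z forward; pixel columns grow to the right and rows downward; lengths in mm; the calibration is good to about 2 mm. A picture is of the moment at which its call begins.
- r.hand_in(): hands the job in; it is judged then, once.
The state is a dict: "time": time; "joint_pos": joint angles; "qd": joint speeds; "joint_efforts": joint torques, N m; "tool_pos": TCP position; "tcp_rot": TCP orientation; "ft_force": force on the tool from outside, world axes, zero at the start; "wrist_torque": the same for the moment, N m; "finger_gap": finger opening in mm; "grip_force": force on a finger pad.
Only numpy, scipy, OpenCV 4.12 (cv2) and the standard library are available. Lean on these libraries where they do the work, as an engineer would, in place of code of your own. Each camera call takes 0.05 s, during which the arm holds its last target. There are 200 camera calls.

## Task

One of the three valve knobs on the manifold has worked loose. Feel them with a light clockwise turn, without forcing a tight one round; turn the one that gives on clockwise until it comes up against its stop, without driving its plug round, and then flag it by sliding the black tab on the robot's side of it fully to the robot's left, to the end of its track. Leave the other two flags where they are, and leave the jar, beaker, bottle and vial rack alone.

Things in the scene. Friction and masses are not known exactly. Their poses are not given: they have to be found in the camera images.
- manifold: fixed aluminium block 150 x 340 x 40 mm, long along its y (to the left), x away from the robot, z up; origin under its centre, top 40 mm up. Three valves stand in a row on it, knobs at x = 30 mm and y = -110, 0, +110 mm, each with a sliding black flag tab in front. One valve is loose, it may be any: nothing to be seen tells which
- spot_left (a point): a valve: black knurled round knob, 34 mm across, 28 mm tall (10 to 38 mm above the manifold's top), turning about z, on a 30 mm steel hex plug 8 mm tall. This point: the knob's centre, 24 mm above the manifold's top; axes as the manifold's. Its flag is a black tab 22 x 12 x 26 mm (2 to 28 mm above the top), centre at first 75 mm to -x and 15 mm to -y of the knob; sets by sliding 30 mm to +y, friction 2 N, to a stop
- spot_mid (a point): the middle valve, all as for spot_left, its point and its flag too. Feel of the knobs: clockwise from above (about -z) tightens. The loose one turns at about 0.04 N m and meets a hard stop (home) after 0.4 to 0.9 rad. A tight one, or the loose one once home, holds; beyond about 0.45 N m its hex plug goes round with it (forced)
- spot_right (a point): the right-hand valve, all as for spot_left and spot_mid, its point and its flag too
- loose_knob (a joint): turn, clockwise, of the knob of the loose valve, wherever that stands, rad; starts at 0.1 to 0.6, home stop at 1.0
- loose_flag (a joint): slide of the flag tab of the loose valve, m: 0 clear, 0.030 set (at its stop)
- loose_plug (a joint): turn of the hex plug of the loose valve in the block, rad, clockwise positive, 0 at the start; it turns only if forced
- tight1_plug (a joint): turn of the hex plug of a tight valve in the block, rad, clockwise positive, 0 at the start; it turns only if forced
- tight2_plug (a joint): turn of the hex plug of a tight valve in the block, rad, clockwise positive, 0 at the start; it turns only if forced
- tight1_flag (a joint): slide of the flag tab of a tight valve, m: 0 clear, 0.030 set
- tight2_flag (a joint): slide of the flag tab of a tight valve, m: 0 clear, 0.030 set
- jar: bystander: amber jar, 54 mm across, 65 mm tall, beside the manifold, near, origin under its centre
- beaker: bystander: white open beaker, 60 mm across, 70 mm tall, on the other side of the manifold from the jar, origin under its centre
- bottle: bystander: glass bottle 68 mm across, about 130 mm tall, to the left of the manifold, origin under its centre
- rack: bystander: white vial rack 60 x 150 mm, 63 mm tall with its vials, to the right of the manifold, origin under its centre

How it is judged (in metres and radians):
On the way, in this order (a step that is already met when the one before it is completed fails the run):
1. the loose knob is turned clockwise until it is home against its stop (value of joint loose_knob above 0.92 rad), for 0.2 s.
2. the flag of that valve is slid over to the set side (value of joint loose_flag above 0.024 m), for 0.2 s.
At the end, for the whole second after the job is handed in: the loose knob is home (within 0.08 rad of its stop), its flag is set (within 6 mm of its stop) and the flags of the two tight valves are still clear (moved less than 10 mm) (value of joint loose_knob above 0.92 rad and value of joint loose_flag above 0.024 m and value of joint each of tight1_flag, tight2_flag below 0.01 m); the robot touches nothing.
It fails at once if a plug is forced round by more than 0.15 rad (value of joint any of loose_plug, tight1_plug, tight2_plug above 0.15 rad or value of joint any of loose_plug, tight1_plug, tight2_plug below -0.15 rad).
It fails at once if the jar, beaker, bottle or vial rack is moved by more than 15 mm (distance of any of jar, beaker, bottle, rack from where it was at the start of the episode above 0.015 m).
It also fails if it takes over 72 s, if anything falls off the work surface, if the arm or the gripper's body presses on something with over 40 N, if the wrist force passes 120 N, or if a joint passes its speed limit or range.

## Working session

There is one attempt and no reset: what is moved stays moved. The work goes in short steps, Python scripts to look and compute and a tool call to move; the robot and the scene stay as the last step left them, time stands still between calls to the robot, and variables do not carry over. Pictures are saved under pics/ and viewed, at most 10 in all, crops included, and the job is handed in when it is done.

Besides the shell and the picture viewer there is one more tool, called after "Emit:" as a command line: name --pt "numbers of a row" for each row, then --argument value for the rest. send_rows: Moves the arm, as the interface text tells. Its arguments: {"type":"object","properties":{"increments":{"type":"array"},"grip":{"type":"number"},"grip_force":{"type":"number"}},"required":["increments"]}

```bash
mkdir -p pics; ls; python3 - <<'E'
from bench import r
import cv2,numpy as np
for n in("scene","side"):
    s=r.snapshot(n); cv2.imwrite(f"pics/{n}0.png",s["img"]); np.savez(f"{n}0.npz",**s)
    print(n,s["fx"],s["cx"],s["cy"],np.linalg.inv(s["view"])[:3].round(2).tolist())
print(r.sense())
E
```

```text
pics
scene 381.6698592040643 280.2753218622517 208.60082771800612 [[0.67, 0.65, -0.36, 885.51], [0.74, -0.58, 0.34, -297.96], [0.01, -0.49, -0.87, 888.58]]
side 496.6386022228265 274.78216497891304 206.35913180198853 [[-0.84, -0.41, 0.36, 158.74], [-0.54, 0.61, -0.57, 601.7], [0.01, -0.68, -0.74, 837.3]]
{'time': 0.1, 'joint_pos': array([-8.21862813e+01,  7.51139682e+00,  8.53241453e+01, -1.26590499e-03,
        8.72612047e+01, -4.89145773e+00]), 'qd': array([-0.00107412, -0.23485835, -0.06782857, -0.0624809 , -0.04653186,
        0.03066744]), 'joint_efforts': array([ 1.28736254e-03, -5.70951569e+01, -5.01941729e+01, -1.84000523e-04,
        8.09054036e-03, -6.62160033e-06]), 'tool_pos': array([ 131.92249413, -584.80363839,  230.33231253]), 'tcp_rot': array([-1.79903498e+02, -6.98968653e-03,  1.27052321e+01]), 'ft_force': array([-0.26123165,  0.5674568 ,  0.80298807]), 'wrist_torque': array([0.0292816 , 0.02600765, 0.02336495]), 'grip_force': 0.0, 'finger_gap': 85.20991145406194}
```

View pics/scene0.png

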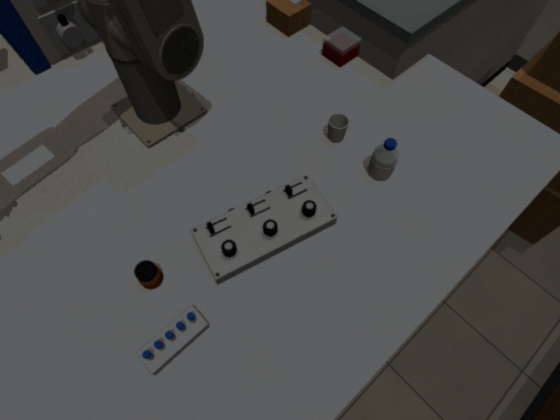

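View pics/side0.png

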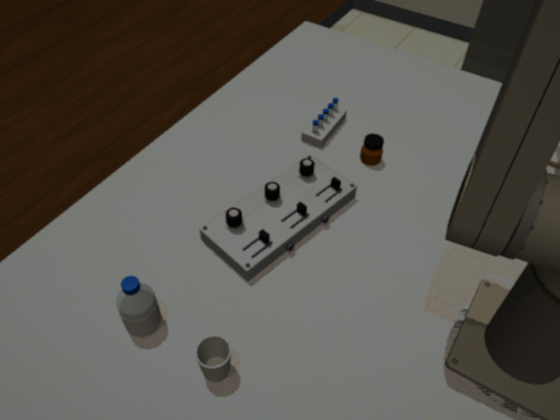

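The scene view shows knobs at about (230,248), (270,228) and (309,208), with flag tabs at (211,227), (252,208) and (289,190). The side view has the knobs at (234,217), (272,191) and (307,167). The jar is near the right-hand end and the beaker is on the left. I'll measure with both views.

```bash
cat > h.py <<'E'
import numpy as np,cv2
def cloud(s):
    v,u=np.mgrid[0:420,0:560]; z=s["z_map"]
    P=np.stack([(u-s["cx"])/s["fx"]*z,(v-s["cy"])/s["fy"]*z,z,np.ones_like(z)],-1)
    return (P@np.linalg.inv(s["view"]).T)[...,:3]
def plane(s,u,v,h):
    T=np.linalg.inv(s["view"]); d=T[:3,:3]@[(u-s["cx"])/s["fx"],(v-s["cy"])/s["fy"],1]
    return T[:3,3]+d*(h-T[2,3])/d[2]
E
python3 - <<'E'
from h import *
seeds={"scene":[(230,248),(270,228),(309,208),(211,227),(252,208),(289,190)],"side":[(307,167),(272,191),(234,217),(336,184),(302,209),(264,237)]}
for n in seeds:
    s=np.load(n+"0.npz"); W=cloud(s); g=s["img"].max(2)
    m=((g<60)&(W[...,2]>46)&(W[...,2]<90)).astype(np.uint8)
    k,L,st,c=cv2.connectedComponentsWithStats(m)
    for i in range(1,k):
        if 15<st[i,4]<800:
            p=W[L==i]; print(n,c[i].round(1),st[i,4],p.min(0).round(),p.max(0).round(),"mean",p.mean(0).round(1), "plane", plane(s,*c[i],66).round(1))
    # block top rectangle
    t=((abs(W[...,2]-40)<5)).astype(np.uint8)
    t=cv2.morphologyEx(t,cv2.MORPH_OPEN,np.ones((3,3)))
    cs=max(cv2.findContours(t,0,2)[0],key=cv2.contourArea)
    q=np.array([plane(s,*p,40)[:2] for p in cs[:,0]],np.float32)
    print(n,"block",cv2.minAreaRect(q))
E
```

```text
scene [556.1  41.6] 95 [ 672. 1127.   46.] [ 706. 1140.   90.] mean [ 684.  1134.5   62.9] plane [ 684.7 1129.3   66. ]
scene [157.4 106.3] 549 [-11. -68.  46.] [74. 64. 90.] mean [ 54.3 -16.9  68.3] plane [ 51.8 -16.3  66. ]
scene [339.  118.6] 92 [416. 327.  46.] [460. 362.  68.] mean [432.4 351.2  56.6] plane [437.5 343.9  66. ]
scene [336.4 129.6] 88 [425. 304.  46.] [473. 336.  69.] mean [456.6 314.6  57.7] plane [460.9 308.5  66. ]
scene [379.9 164.4] 208 [586. 299.  46.] [649. 333.  87.] mean [621.3 307.8  65.3] plane [621.6 307.4  66. ]
scene [288.5 190. ] 66 [504.  68.  46.] [526.  82.  70.] mean [516.6  73.6  62.4] plane [518.2  71.9  66. ]
scene [309.  208.7] 160 [574.  57.  52.] [609.  90.  82.] mean [594.7  69.2  72.9] plane [592.3  72.3  66. ]
scene [250.6 208.1] 64 [479. -39.  46.] [502. -17.  71.] mean [493.  -33.1  63.1] plane [494.3 -34.   66. ]
scene [270.  228.1] 171 [550. -51.  48.] [584. -18.  83.] mean [570.6 -37.   73. ] plane [567.9 -34.8  66. ]
scene [210.5 227.6] 62 [ 456. -146.   47.] [ 481. -132.   71.] mean [ 469.9 -139.8   63.4] plane [ 471.1 -140.3   6
[... 1613 characters left out ...]
ean [485.5 -29.   61.6] plane [483.6 -25.4  66. ]
side [233.7 219.3] 230 [571.  58.  46.] [603.  91.  84.] mean [582.4  79.6  70.5] plane [584.9  76.5  66. ]
side [263.7 236.6] 111 [497.  69.  46.] [522.  83.  72.] mean [509.9  77.8  61.7] plane [508.   80.7  66. ]
side [152.7 310.4] 121 [578. 311.  46.] [587. 341.  80.] mean [580.7 326.5  62.8] plane [578.9 327.7  66. ]
side [200.3 349.3] 53 [462. 327.  46.] [469. 347.  67.] mean [466.6 336.5  56.1] plane [462.7 339.9  66. ]
side [222.8 367.2] 58 [413. 325.  46.] [423. 353.  65.] mean [416.2 340.9  55. ] plane [412.6 344.5  66. ]
side block ((533.846435546875, -26.496368408203125), (342.4802551269531, 153.41571044921875), 76.94623565673828)
```

Emit:
send_rows --pt "50 -34 0 0 0 0" --pt "50 -34 0 0 0 0" --pt "50 -34 0 0 0 0" --pt "50 -34 0 0 0 0" --pt "50 -35 0 0 0 0" --grip -0.4 --grip_force 20

```text
time: 0.72
tool_pos: [339.1, -361.8, 231.0]
tcp_rot: [-180.0, 0.0, 12.7]
ft_force: [0.4, -0.5, 0.5]
finger_gap: 59.5
grip_force: 0.0
```

Emit:
send_rows --pt "50 -34 0 0 0 0" --pt "50 -34 0 0 0 0" --pt "50 -34 20 0 0 0" --pt "50 -34 40 0 0 0" --pt "46 -36 20 0 0 0"

```text
time: 1.35
tool_pos: [533.9, -146.8, 155.0]
tcp_rot: [-179.9, 0.1, 12.7]
ft_force: [0.4, -0.7, 0.5]
finger_gap: 59.9
grip_force: 0.0
```

```bash
python3 - <<'E'
from bench import r
from h import *
s=r.snapshot("wrist"); np.savez("w1.npz",**s); cv2.imwrite("pics/w1.png",s["img"])
q=r.sense(); print(q["time"],q["tool_pos"],q["tcp_rot"],q["finger_gap"],q["ft_force"],q["wrist_torque"])
E
```

```text
1.4 [ 536.0464748  -140.47731443  152.23505649] [-1.79667391e+02  9.74520272e-02  1.28675268e+01] 59.575413636037005 [-3.05778271  5.01688776 -1.97085578] [ 0.15370673  0.12665919 -0.01667742]
```

View pics/w1.png

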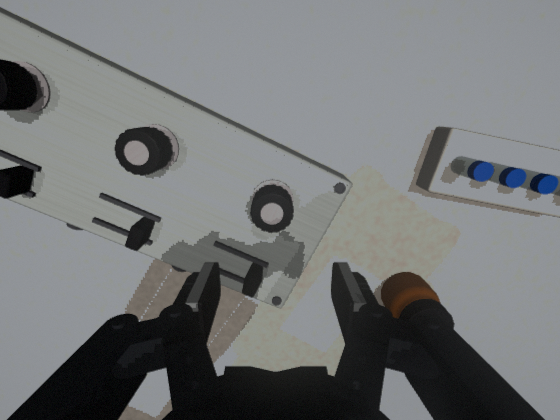

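The wrist view shows the right knob's pale cap at (271,213), the middle one at (137,153) and the right-hand flag at (253,280). I'll locate the caps now that the arm has settled.

```bash
cat >> h.py <<'E'
from scipy.spatial.transform import Rotation as Ro
def caps(s,lo=73,hi=86):
    W=cloud(s); g=s["img"]
    m=((g.min(2)>100)&(W[...,2]>lo)&(W[...,2]<hi)).astype(np.uint8)
    k,L,st,c=cv2.connectedComponentsWithStats(m)
    return [(c[i].round(1),int(st[i,4]),W[L==i].mean(0).round(1),plane(s,*c[i],78).round(1)) for i in range(1,k) if 8<st[i,4]<2500]
def delta(q,t):
    return (Ro.from_euler("xyz",q["tcp_rot"],degrees=True).inv().apply(np.array(t)-q["tool_pos"])).round(1)
E
python3 - <<'E'
from bench import r
from h import *
q=r.sense();print(q["tool_pos"],q["tcp_rot"])
s=r.snapshot("wrist")
for c in caps(s):print(c)
for n in("scene","side"):
    print(n)
    for c in caps(np.load(n+"0.npz")):print(c)
q=r.sense();print(q["time"],q["tool_pos"],q["tcp_rot"],q["ft_force"])
E
```

```text
[ 536.0464748  -140.47731443  152.23505649] [-1.79667391e+02  9.74520272e-02  1.28675268e+01]
(array([ 0.4, 90.5]), 20, array([588.8,  64.2,  79.9]), array([588.5,  65.8,  78. ]))
(array([143.8, 157.4]), 467, array([564.9, -34.9,  79.7]), array([564.5, -34.2,  78. ]))
(array([279.3, 218.8]), 373, array([ 540.6, -142.2,   79.7]), array([ 540. , -142.3,   78. ]))
scene
side
(array([306.7, 162.1]), 15, array([ 540. , -142.9,   80.7]), array([ 541.4, -145.5,   78. ]))
(array([272.2, 185.9]), 17, array([563.5, -35.9,  81.2]), array([565.2, -38.5,  78. ]))
(array([233.1, 212.2]), 28, array([589.2,  71.4,  80.6]), array([590.7,  69.6,  78. ]))
1.45 [ 534.3387699  -143.07890318  153.28039999] [-179.73039331    0.20710466   12.99294332] [-1.97619792 -0.09762221 -0.64616194]
```

Emit:
send_rows --pt "0 0 30 0 0 0" --pt "0 0 30 0 0 0" --pt "0 0 0 0 0 0"

```text
time: 1.82
tool_pos: [531.4, -147.8, 94.3]
tcp_rot: [-179.8, 0.3, 12.7]
ft_force: [-0.3, 0.2, -0.1]
finger_gap: 59.5
grip_force: 0.0
```

```bash
python3 - <<'E'
from bench import r
from h import *
s=r.snapshot("wrist")
for c in caps(s):print(c)
q=r.sense();print(q["time"],q["tool_pos"],q["tcp_rot"],q["ft_force"],q["wrist_torque"],delta(q,(540.3,-142.1,50)))
E
```

```text
(array([ 83.8, 162.4]), 854, array([565. , -34.9,  79.7]), array([564.5, -33.9,  78. ]))
(array([269.4, 242.9]), 648, array([ 540.6, -142.1,   79.6]), array([ 539.9, -142.2,   78. ]))
1.875 [ 532.76876454 -148.36966373   96.32435135] [-1.79911117e+02  1.41790759e-01  1.26936234e+01] [ 0.22095519 -0.18384168  0.65939314] [-0.04403406 -0.03506406 -0.00214171] [ 8.8 -4.4 46.3]
```

Emit:
send_rows --pt "9 -4.5 0 0 0 0" --pt "0 0 15 0 0 0" --pt "0 0 15 0 0 0" --pt "0 0 14 0 0 0" --pt "0 0 0 0 0 0"

```text
time: 2.5
tool_pos: [540.0, -141.6, 50.9]
tcp_rot: [-179.9, 0.2, 12.7]
ft_force: [0.4, 0.8, -0.8]
finger_gap: 60.0
grip_force: 0.0
```

```bash
python3 - <<'E'
from bench import r
from h import *
s=r.snapshot("wrist");cv2.imwrite("pics/w2.png",s["img"])
for c in caps(s):print(c)
q=r.sense();print(q["time"],q["tool_pos"],q["tcp_rot"],q["ft_force"],q["wrist_torque"],delta(q,(540.3,-142.1,50)))
E
```

```text
(array([ 33.3, 204.3]), 1412, array([564.9, -34.9,  79.7]), array([564.2, -33.6,  78. ]))
(array([279.2, 293. ]), 277, array([ 545.8, -142.1,   79.6]), array([ 544.8, -142.4,   78. ]))
2.55 [ 540.79550438 -141.89060528   51.99206724] [-1.79928357e+02  1.12135230e-01  1.27014342e+01] [-0.20781578 -0.87853852  0.20411233] [-0.00761002 -0.02050039  0.03468297] [-0.5  0.1  2. ]
```

View pics/w2.png

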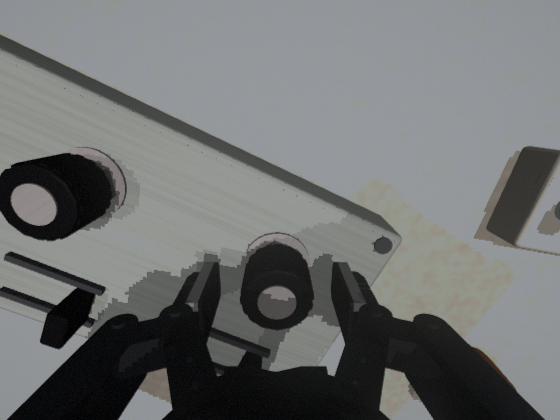

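The right knob's cap at (277,302) sits between the two finger pads, which are at about columns 205 and 345. I'll close gently.

Emit:
send_rows --pt "0 0 0 0 0 0" --pt "0 0 0 0 0 0" --pt "0 0 0 0 0 0" --pt "0 0 0 0 0 0" --grip 1 --grip_force 20

```text
time: 3.05
tool_pos: [542.1, -141.9, 54.0]
tcp_rot: [-180.0, -0.1, 12.7]
ft_force: [-1.7, 3.5, 5.8]
finger_gap: 33.1
grip_force: 20.9
```

```bash
python3 - <<'E'
from bench import r
q=r.sense();print(q)
E
```

```text
{'time': 3.05, 'joint_pos': array([-1.99295110e+01,  1.03991266e+01,  1.01356632e+02,  3.14352778e-02,
        6.82012592e+01,  5.73462370e+01]), 'qd': array([-0.05964964, -0.02423264,  0.01154753, -0.06169091,  0.03509849,
        0.03150649]), 'joint_efforts': array([-1.61711443e+00, -5.17532945e+01, -4.38948941e+01, -8.68325103e-01,
       -1.22864932e+00, -2.10536574e-02]), 'tool_pos': array([ 542.1438343 , -141.90998742,   54.00687833]), 'tcp_rot': array([-1.79998608e+02, -5.19395888e-02,  1.27125889e+01]), 'ft_force': array([-1.66160322,  3.54096833,  5.77164631]), 'wrist_torque': array([0.59242468, 0.38803604, 0.03122245]), 'grip_force': 20.90032696723938, 'finger_gap': 33.09111936188035}
```

Emit:
send_rows --pt "0 0 0 0 0 0.02" --pt "0 0 0 0 0 0.02" --pt "0 0 0 0 0 0"

```text
time: 3.42
tool_pos: [542.2, -142.0, 54.0]
tcp_rot: [180.0, -0.0, 10.4]
ft_force: [-1.7, 3.0, 5.4]
finger_gap: 33.2
grip_force: 21.0
```

```bash
cat > st.py <<'E'
from bench import r
q=r.sense();print(q["time"],q["tool_pos"].round(1),q["tcp_rot"].round(2),q["ft_force"].round(1),"T",q["wrist_torque"].round(3),"eff6",q["joint_efforts"][5].round(3),"j6",q["joint_pos"][5].round(2),q["finger_gap"].round(1),q["grip_force"].round(1))
E
python3 st.py
```

```text
Traceback (most recent call last):
  File "st.py", line 2, in <module>
    q=r.sense();print(q["time"],q["tool_pos"].round(1),q["tcp_rot"].round(2),q["ft_force"].round(1),"T",q["wrist_torque"].round(3),"eff6",q["joint_efforts"][5].round(3),"j6",q["joint_pos"][5].round(2),q["finger_gap"].round(1),q["grip_force"].round(1))
                                                                                                                                                                                                         ^^^^^^^^^^^^^^^^^^^^^
AttributeError: 'float' object has no attribute 'round'
```

```bash
sed -i 's/,q\["finger_gap"\].*$/)/' st.py; python3 st.py
```

```text
3.425 [ 542.2 -142.    54. ] [ 1.7999e+02 -5.0000e-02  1.0440e+01] [-1.7  3.   5.4] T [0.564 0.382 0.305] eff6 0.5 j6 59.63
```

Emit:
send_rows --pt "0 0 0 0 0 -0.04" --pt "0 0 0 0 0 0" --pt "0 0 0 0 0 0" --pt "0 0 -22 0 0 0" --pt "0 0 -25 0 0 0" --grip -0.4

```text
time: 4.05
tool_pos: [541.2, -142.0, 100.1]
tcp_rot: [-180.0, 0.1, 12.7]
ft_force: [0.4, 0.5, 0.1]
finger_gap: 60.6
grip_force: 0.0
```

Emit:
send_rows --pt "23 -50 0 0 0 0" --pt "24 -49 0 0 0 0" --pt "0 0 0 0 0 0"

```text
time: 4.42
tool_pos: [566.3, -31.9, 100.3]
tcp_rot: [-180.0, -0.0, 12.9]
ft_force: [-1.2, -0.2, 0.4]
finger_gap: 59.9
grip_force: 0.0
```

```bash
python3 st.py; python3 - <<'E'
from bench import r
from h import *
s=r.snapshot("wrist")
for c in caps(s):print(c)
q=r.sense();print(delta(q,(564.8,-34.7,51)))
E
```

```text
4.425 [566.3 -31.9 100.3] [-1.7996e+02 -4.0000e-02  1.2910e+01] [-1.2 -0.2  0.4] T [ 0.024 -0.015 -0.041] eff6 0.81 j6 68.64
(array([105.9, 181.8]), 761, array([589.3,  72.3,  79.7]), array([588.8,  73.2,  78. ]))
(array([279.2, 256.1]), 527, array([565.4, -34.5,  79.6]), array([564.7, -34.7,  78. ]))
(array([429.8, 312.3]), 62, array([ 547.3, -141.7,   79.7]), array([ 546.3, -143. ,   78. ]))
[-1.4  0.7 49.2]
```

Emit:
send_rows --pt "-1 1 16 0 0 0" --pt "0 0 16 0 0 0" --pt "0 0 16 0 0 0" --pt "0 0 0 0 0 0"

```text
time: 4.97
tool_pos: [563.0, -36.7, 49.5]
tcp_rot: [-179.9, 0.2, 12.7]
ft_force: [-0.7, -0.1, -0.3]
finger_gap: 60.0
grip_force: 0.0
```

Emit:
send_rows --pt "0 0 0 0 0 0" --pt "0 0 0 0 0 0" --pt "0 0 0 0 0 0" --pt "0 0 0 0 0 0" --grip 1

```text
time: 5.48
tool_pos: [565.2, -35.1, 53.2]
tcp_rot: [-179.9, -0.0, 12.7]
ft_force: [-3.7, 5.9, 2.8]
finger_gap: 33.0
grip_force: 20.3
```

```bash
python3 st.py
```

```text
5.475 [565.2 -35.1  53.2] [-1.7991e+02 -4.0000e-02  1.2730e+01] [-3.7  5.9  2.8] T [0.973 0.475 0.01 ] eff6 -0.036 j6 68.42
```

Emit:
send_rows --pt "0 0 0 0 0 0.02" --pt "0 0 0 0 0 0.02" --pt "0 0 0 0 0 0"

```text
time: 5.85
tool_pos: [565.2, -35.2, 53.2]
tcp_rot: [-179.9, -0.0, 10.4]
ft_force: [-4.5, 7.3, 2.7]
finger_gap: 33.2
grip_force: 20.3
```

```bash
python3 st.py
```

```text
5.85 [565.2 -35.2  53.2] [-1.7991e+02 -4.0000e-02  1.0430e+01] [-4.5  7.3  2.7] T [ 0.968  0.525 -0.042] eff6 0.132 j6 70.73
```

Emit:
send_rows --pt "0 0 0 0 0 0.03" --pt "0 0 0 0 0 0.03" --pt "0 0 0 0 0 0"

```text
time: 6.22
tool_pos: [565.2, -35.1, 53.2]
tcp_rot: [-179.9, -0.0, 7.0]
ft_force: [-3.7, 6.4, 3.4]
finger_gap: 33.1
grip_force: 20.3
```

```bash
python3 st.py
```

```text
6.225 [565.2 -35.1  53.2] [-1.7991e+02 -3.0000e-02  6.9800e+00] [-3.7  6.4  3.4] T [ 0.939  0.563 -0.048] eff6 0.22 j6 74.17
```

Emit:
send_rows --pt "0 0 0 0 0 0.04" --pt "0 0 0 0 0 0.04" --pt "0 0 0 0 0 0"

```text
time: 6.6
tool_pos: [565.2, -35.2, 53.2]
tcp_rot: [-179.9, -0.0, 2.4]
ft_force: [-3.2, 5.9, 3.5]
finger_gap: 33.3
grip_force: 20.3
```

```bash
python3 st.py
```

```text
6.6 [565.2 -35.2  53.2] [-1.7991e+02 -2.0000e-02  2.3900e+00] [-3.2  5.9  3.5] T [ 0.927  0.584 -0.032] eff6 0.307 j6 78.76
```

Emit:
send_rows --pt "0 0 0 0 0 0.04" --pt "0 0 0 0 0 0.04" --pt "0 0 0 0 0 0"

```text
time: 6.98
tool_pos: [565.2, -35.2, 53.2]
tcp_rot: [-179.9, -0.0, -2.2]
ft_force: [-3.0, 6.8, 3.6]
finger_gap: 33.0
grip_force: 20.3
```

```bash
python3 st.py
```

```text
6.975 [565.2 -35.2  53.2] [-1.7991e+02 -2.0000e-02 -2.1900e+00] [-3.   6.8  3.6] T [ 0.902  0.572 -0.005] eff6 0.307 j6 83.35
```

Emit:
send_rows --pt "0 0 0 0 0 0.04" --pt "0 0 0 0 0 0.04" --pt "0 0 0 0 0 0"

```text
time: 7.35
tool_pos: [565.2, -35.2, 53.2]
tcp_rot: [-179.9, -0.0, -6.8]
ft_force: [-3.7, 6.1, 4.2]
finger_gap: 33.2
grip_force: 20.3
```

```bash
python3 st.py
```

```text
7.35 [565.2 -35.2  53.2] [-1.7991e+02 -1.0000e-02 -6.7800e+00] [-3.7  6.1  4.2] T [ 0.882  0.563 -0.012] eff6 0.307 j6 87.93
```

Emit:
send_rows --pt "0 0 0 0 0 0.03" --pt "0 0 0 0 0 0.03" --pt "0 0 0 0 0 0"

```text
time: 7.72
tool_pos: [565.2, -35.2, 53.2]
tcp_rot: [-179.9, -0.0, -10.2]
ft_force: [-3.7, 6.0, 4.0]
finger_gap: 33.0
grip_force: 20.3
```

```bash
python3 st.py
```

```text
7.725 [565.2 -35.2  53.2] [-179.91   -0.    -10.21] [-3.7  6.   4. ] T [ 0.846  0.627 -0.028] eff6 0.22 j6 91.36
```

Turned 0.40 rad so far with no stop; I'll carry on in short steps.

Emit:
send_rows --pt "0 0 0 0 0 0.03" --pt "0 0 0 0 0 0.03" --pt "0 0 0 0 0 0"

```text
time: 8.1
tool_pos: [565.2, -35.2, 53.2]
tcp_rot: [-179.9, 0.0, -13.6]
ft_force: [-3.7, 6.3, 3.7]
finger_gap: 33.3
grip_force: 20.3
```

```bash
python3 st.py
```

```text
8.1 [565.2 -35.2  53.2] [-1.7992e+02  1.0000e-02 -1.3610e+01] [-3.7  6.3  3.7] T [0.841 0.555 0.319] eff6 0.587 j6 94.77
```

Emit:
send_rows --pt "0 0 0 0 0 0.03" --pt "0 0 0 0 0 0.03" --pt "0 0 0 0 0 0"

```text
time: 8.48
tool_pos: [565.2, -35.2, 53.2]
tcp_rot: [-179.9, 0.0, -17.1]
ft_force: [-4.3, 5.5, 4.6]
finger_gap: 33.3
grip_force: 20.3
```

```bash
python3 st.py
```

```text
8.475 [565.2 -35.2  53.2] [-1.7992e+02  1.0000e-02 -1.7050e+01] [-4.3  5.5  4.6] T [0.87  0.623 0.328] eff6 0.588 j6 98.21
```

The middle valve is loose. It turned about 0.43 rad freely, then met a firm 0.33 N m, which is the stop with the pads slipping. I'll release it, lift clear, align with the manifold and go over its flag.

Emit:
send_rows --pt "0 0 0 0 0 0" --pt "0 0 0 0 0 0" --pt "0 0 0 0 0 0" --pt "0 0 -24 0 0 0" --pt "0 0 -24 0 0 0" --grip -0.4

```text
time: 9.1
tool_pos: [564.7, -36.5, 100.4]
tcp_rot: [180.0, 0.0, -17.1]
ft_force: [0.5, 0.2, -0.6]
finger_gap: 60.0
grip_force: 0.0
```

Emit:
send_rows --pt "0 0 0 0 0 -0.074" --pt "-38 7 0 0 0 0" --pt "-37 8 0 0 0 0" --pt "0 0 0 0 0 0"

```text
time: 9.6
tool_pos: [486.0, -34.2, 99.3]
tcp_rot: [180.0, 0.1, -12.9]
ft_force: [1.5, 0.0, -0.2]
finger_gap: 59.7
grip_force: 0.0
```

```bash
python3 st.py; python3 - <<'E'
from bench import r
from h import *
s=r.snapshot("wrist");cv2.imwrite("pics/w3.png",s["img"])
for c in caps(s):print(c)
W=cloud(s); m=((s["img"].max(2)<70)&(W[...,2]>60)&(W[...,2]<73)).astype(np.uint8)
k,L,st,c=cv2.connectedComponentsWithStats(m)
for i in range(1,k):
    if st[i,4]>60: p=W[L==i]; print(c[i].round(),st[i,4],p.min(0).round(),p.max(0).round(),p.mean(0).round(1))
q=r.sense();print(delta(q,(488.4,-32.7,50)))
E
```

```text
9.6 [486.  -34.2  99.3] [ 1.7998e+02  1.3000e-01 -1.2870e+01] [ 1.5  0.  -0.2] T [-0.038 -0.035 -0.001] eff6 -0.103 j6 92.82
(array([243.3, 124.1]), 941, array([564.9, -34.9,  79.7]), array([564.9, -34.7,  78. ]))
(array([450.7, 123.9]), 928, array([ 540.5, -142.1,   79.6]), array([ 540.2, -143. ,   78. ]))
(array([ 35.9, 124.5]), 921, array([589.3,  72.3,  79.7]), array([589.5,  73.6,  78. ]))
[ 77. 121.] 837 [572.  54.  60.] [606.  71.  73.] [587.1  58.6  66.8]
[414. 121.] 553 [ 526. -142.   60.] [ 558. -124.   73.] [ 544.6 -128.7   66.7]
[272. 241.] 596 [478. -41.  60.] [500. -25.  71.] [490.4 -33.3  67.8]
[107. 241.] 769 [502.  66.  60.] [524.  81.  71.] [513.9  71.9  67. ]
[438. 240.] 757 [ 454. -147.   60.] [ 476. -132.   70.] [ 466.  -138.5   66.9]
[ 0.1 -1.8 50.1]
```

View pics/w3.png

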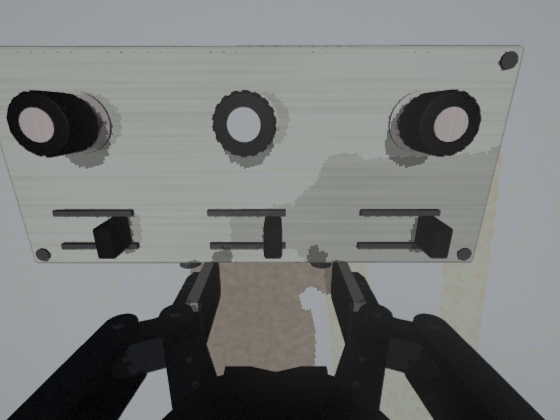

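The middle flag at (273,237) lines up midway between the open fingers, at about (489,-33). I'll go down and grip it.

Emit:
send_rows --pt "0 -1 16 0 0 0" --pt "0 0 16 0 0 0" --pt "0 0 16 0 0 0" --pt "0 0 0 0 0 0"

```text
time: 10.15
tool_pos: [487.1, -33.1, 49.6]
tcp_rot: [180.0, 0.3, -12.8]
ft_force: [0.1, 0.4, 0.2]
finger_gap: 59.7
grip_force: 0.0
```

Emit:
send_rows --pt "0 0 0 0 0 0" --pt "0 0 0 0 0 0" --pt "0 0 0 0 0 0" --pt "0 0 0 0 0 0" --pt "0 0 0 0 0 0" --grip 1

```text
time: 10.78
tool_pos: [489.5, -33.2, 53.0]
tcp_rot: [-180.0, -0.1, -12.8]
ft_force: [-0.3, 4.0, 6.3]
finger_gap: 11.6
grip_force: 23.1
```

Emit:
send_rows --pt "0 -8 0 0 0 0" --pt "0 -8 0 0 0 0" --pt "0 -8 0 0 0 0" --pt "0 -4 0 0 0 0" --pt "0 0 0 0 0 0"

```text
time: 11.4
tool_pos: [495.6, -6.2, 53.0]
tcp_rot: [180.0, -0.1, -12.8]
ft_force: [-1.3, 1.2, 6.2]
finger_gap: 11.3
grip_force: 23.1
```

Emit:
send_rows --pt "0 -2 0 0 0 0" --pt "0 -1 0 0 0 0" --pt "0 0 0 0 0 0" --pt "0 0 0 0 0 0"

```text
time: 11.9
tool_pos: [496.2, -3.8, 53.0]
tcp_rot: [179.9, -0.1, -12.8]
ft_force: [-1.4, -1.0, 6.3]
finger_gap: 11.5
grip_force: 23.1
```

Emit:
send_rows --pt "0 -1.5 0 0 0 0" --pt "0 0 0 0 0 0"

```text
time: 12.15
tool_pos: [496.2, -3.7, 52.9]
tcp_rot: [179.8, -0.1, -12.8]
ft_force: [-3.5, -8.5, 8.1]
finger_gap: 11.4
grip_force: 23.3
```

Emit:
send_rows --pt "0 0 0 0 0 0" --pt "0 0 0 0 0 0" --pt "0 0 0 0 0 0" --pt "0 0 -25 0 0 0" --pt "0 0 -25 0 0 0" --grip -0.4

```text
time: 12.78
tool_pos: [495.5, -1.5, 102.2]
tcp_rot: [180.0, 0.1, -12.8]
ft_force: [1.3, 0.5, 0.1]
finger_gap: 59.9
grip_force: 0.0
```

Emit:
send_rows --pt "-10 0 -40 0 0 0" --pt "-20 0 -30 0 0 0" --pt "0 0 0 0 0 0"

```text
time: 13.15
tool_pos: [467.9, 5.1, 175.1]
tcp_rot: [-180.0, -0.3, -12.8]
ft_force: [0.2, -0.3, 0.5]
finger_gap: 59.7
grip_force: 0.0
```

```bash
python3 st.py; python3 - <<'E'
from bench import r
from h import *
s=r.snapshot("wrist");cv2.imwrite("pics/w4.png",s["img"])
W=cloud(s); m=((s["img"].max(2)<70)&(W[...,2]>60)&(W[...,2]<73)).astype(np.uint8)
k,L,st,c=cv2.connectedComponentsWithStats(m)
for i in range(1,k):
    if st[i,4]>60: p=W[L==i]; print(c[i].round(),st[i,4],p.min(0).round(),p.max(0).round(),p.mean(0).round(1))
E
```

```text
13.15 [467.9   5.1 175.1] [-179.96   -0.29  -12.82] [ 0.2 -0.3  0.5] T [ 0.015 -0.088 -0.021] eff6 0.046 j6 97.16
[176.  90.] 209 [572.  55.  60.] [603.  75.  73.] [583.2  59.7  66.7]
[419.  89.] 321 [ 524. -139.   60.] [ 557. -124.   73.] [ 541.1 -128.3   66.6]
[188. 178.] 387 [502.  66.  60.] [524.  81.  70.] [513.3  72.7  67.6]
[278. 178.] 343 [484. -11.  61.] [507.   4.  70.] [495.9  -3.7  68.2]
[437. 178.] 430 [ 453. -147.   60.] [ 475. -132.   70.] [ 465.2 -138.4   67.2]
```

View pics/w4.png

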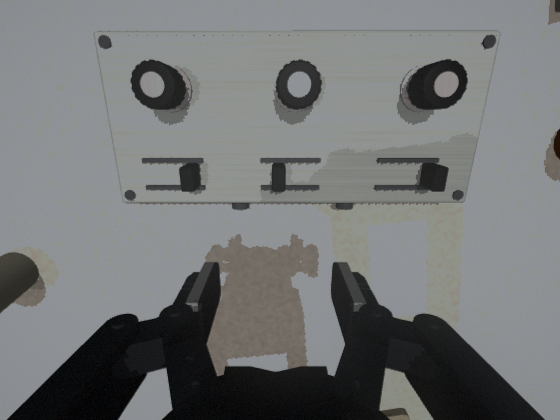

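The middle flag, now at (278,178), has moved about 30 mm to its stop. The other two flags haven't moved, and the gripper is clear of everything.

```bash
python3 -c "
from bench import r
print(r.hand_in())"
```

```text
the job is handed in; nothing more can be done
None
```

The middle valve was the loose one: I turned it clockwise about 0.43 rad to its stop and slid its flag about 30 mm left to the end of its track, felt but did not force the right knob, left the left one untouched, and handed the job in at about 13 s (no verdict was returned).

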